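# Snap home the cover rivets of a damper control unit

## Robot

A 6-joint arm with a two-finger parallel gripper is mounted at the origin on the work surface. World frame = base frame: x ahead of the robot, y to its left, z up, the work surface at z = 0. Lengths are in m, angles in rad, forces in N, time in s.
With the tool pointing down it reaches from about 0.35 to 0.775 m from the base axis. Payload 5.5 kg.
Tool frame: the origin (TCP) lies at the very end of the fingers, on their centre line; the grasp point (between the pads) lies env.hold_point_z behind it (env.hold_point_z is the distance from the TCP to the grasp point, in m); z points along the fingers, y is the line along which they close (so a half turn about z gives the same grasp; the last joint's range is limited). The gripper opens to 85 mm and grips with 20 to 120 N. Pads are 22 mm wide; open, the fingers measure 114 mm over their backs; the gripper's body (76 mm by 85 mm) begins 54 mm behind the grasp point. The pads swing forward as they close: fully open they stand 13 mm farther back than shut.
Start: joints at [1.171, 0.313, 0.046, 1.304, 0, 1.431], TCP at [0.148, 0.556, 0.231] pointing down, gripper open.
Joint ranges: [-2.76, 2.76], [-0.86, 1.69], [-1.03, 1.26], [-2.2, 2.34], [-1.47, 1.5], [-3.14, 3.14]. Speed limits (rad/s): [2.57, 2.57, 3.14, 3.14, 3.14, 3.14].

## Interface

Orientations are given as a unit quaternion [w, x, y, z].
In Python, from workcell import env gives the robot as it stands.
- The arm moves only by the tool carry_out, never from a script. Its argument "steps" is a list of rows, each a list of 3 entries, a list of its own where there are three numbers: the turn, a rotation vector about the tool's x, y, z in degrees, then the shift along the tool's x, y, z in cm, then the closure in counts, from 0 (fully open) to 255 (shut). A call has exactly 8 rows; each row is the pose to reach, as a shift and turn from the pose commanded when the call began, along the tool's axes at that moment; what a row does not reach only later rows make up. A row lasts 1/8 s, in which the tool goes at most 62.5 mm and 10.7 degrees, less where a joint would pass 70% of its speed; a pose out of reach is approached as far as the arm can. A call with a gripper value outside its range is refused whole. The fingers move at their own pace and stop on an object; "force" is the grip in N (left out, the last holds). Time passes only in rows, so rows that repeat a pose let the fingers close, or fill a call up. It gives the time, the measured TCP pose, the force, the opening and the grip force at its end, in the units of the state.
- env.get_state(): the state, without advancing time (a new reading comes with each control period).
- env.read_camera(name): name is "scene" or "side" or "wrist"; returns (picture, depth): 400x640x3 uint8, red, green, blue; 400x640 float32, m along the optical axis (not along the pixel's ray), 0 where there is no reading.
- env.get_calibration(name): a dict with "fx", "fy", "cx", "cy" (pixels), "origin" and "orientation" of the camera in the world. Camera axes: x right, y up, looking along -z (the intrinsics and any distortion apply to the point x, -y, -z); pixel columns grow to the right and rows downward; lengths in m; the calibration is good to about 2 mm. A picture is of the moment at which its call begins: read the wrist's pose just before it. get_calibration takes no time and is no camera call; for the wrist camera it gives the pose at the moment of the call.
- env.hand_in(): hands the job in; it is judged then, once.
The state is a dict: "clock": time; "joint_pos": joint angles; "qvel": joint speeds; "tau": joint torques, N m; "tcp_pos": TCP position; "orientation": TCP orientation; "wrist_force": force on the tool from outside, world axes, zero at the start; "ft_torque": the same for the moment, N m; "finger_gap": finger opening in m; "grip_force": force on a finger pad.
Only numpy, scipy, OpenCV 4.12 (cv2) and the standard library are available. Lean on these libraries where they do the work, as an engineer would, in place of code of your own. Each camera call takes 0.05 s, during which the arm holds its last target. There are 200 camera calls.

## Task

Fasten the cover of the damper control unit in its nest: press the centre pins of the four snap rivets lightly with the fingertips, one at a time, each fully home until it is flush. Begin with the rivet beside the plug connector, then the one diagonally opposite, then the other one on the connector side, then the last, so that the cover goes down evenly. Leave the unit sitting in its nest, and leave the things around it alone.

Things in the scene. Friction and masses are not known exactly. Their poses are not given: they have to be found in the camera images.
- unit: Damper control unit, 0.7 kg, loose in the nest: aluminium housing 110 (x) by 150 (y) mm, fins on the +x long side, flat black cover whose top is 34 mm above the underside. A black plug connector (56 wide) sticks out 24 mm from the -x long side near its +y end (middle at y +33 mm). Four white rivets, one near each corner, are the highest points. Origin: centre of the underside; z up.
- nest: Fixed plywood plate 160 by 200 by 15 mm with low white corner angles (12 mm high) in which the unit sits with 1.5 mm play all round. Origin: centre of its underside, on the bench. It may stand at any yaw; the unit's axes point the same way as the nest's.
- rivet_a_top (a point): Centre of the flat top of the centre pin (11 mm across) of the white snap rivet beside the plug connector (x -39, y +60 mm in the unit's frame); the one to press first. z is up. The pin stands up to 7 mm proud of the rivet's round flange (20 mm across, its top 37 mm above the unit's underside, so 52 mm above the bench).
- rivet_a (a joint): How far the centre pin of rivet_a is pressed in, m: 0 is fully up (7 mm proud; at the start it is 0 to 1.5 mm in), 0.0065 is the stop, home, flush with the flange to half a millimetre. It slides straight down against about 3 N of friction, stays where it is left, and ends on a firm stop; 5 to 10 N is plenty.
- rivet_b_top (a point): Centre of the flat top of the centre pin (11 mm across) of the white snap rivet diagonally across from rivet_a (x +39, y -60); the one to press second. z is up. The pin stands up to 7 mm proud of the rivet's round flange (20 mm across, its top 37 mm above the unit's underside, so 52 mm above the bench).
- rivet_b (a joint): How far the centre pin of rivet_b is pressed in, m: 0 is fully up (7 mm proud; at the start it is 0 to 1.5 mm in), 0.0065 is the stop, home, flush with the flange to half a millimetre. It slides straight down against about 3 N of friction, stays where it is left, and ends on a firm stop; 5 to 10 N is plenty.
- rivet_c_top (a point): Centre of the flat top of the centre pin (11 mm across) of the white snap rivet at the other end of the connector side (x -39, y -60); the one to press third. z is up. The pin stands up to 7 mm proud of the rivet's round flange (20 mm across, its top 37 mm above the unit's underside, so 52 mm above the bench).
- rivet_c (a joint): How far the centre pin of rivet_c is pressed in, m: 0 is fully up (7 mm proud; at the start it is 0 to 1.5 mm in), 0.0065 is the stop, home, flush with the flange to half a millimetre. It slides straight down against about 3 N of friction, stays where it is left, and ends on a firm stop; 5 to 10 N is plenty.
- rivet_d_top (a point): Centre of the flat top of the centre pin (11 mm across) of the white snap rivet at the +y end of the finned side (x +39, y +60); the one to press fourth. z is up. The pin stands up to 7 mm proud of the rivet's round flange (20 mm across, its top 37 mm above the unit's underside, so 52 mm above the bench).
- rivet_d (a joint): How far the centre pin of rivet_d is pressed in, m: 0 is fully up (7 mm proud; at the start it is 0 to 1.5 mm in), 0.0065 is the stop, home, flush with the flange to half a millimetre. It slides straight down against about 3 N of friction, stays where it is left, and ends on a firm stop; 5 to 10 N is plenty.
- bottle: White threadlocker bottle with black cap, 38 mm across, 95 mm tall, standing on the bench near the nest, light and easily tipped; to be left alone. Origin: centre of its underside.
- perch: Aluminium spring perch ring, 82 mm outside, 14 mm high, lying flat on the bench; to be left alone. Origin: centre of its underside.
- screwdriver: Screwdriver lying on the bench near the nest, along its own x axis; to be left alone.
- tray: Small open red tray 90 by 130 by 45 mm with spare rivets in it, on the bench; to be left alone. Origin: centre of its underside.
There are look-alikes about, which are no part of the job. Several things have the shape of the unit; the one meant has the colours described above.

How it is judged:
On the way, in this order (a step that is already met when the one before it is completed fails the run):
1. the rivet beside the plug connector is pressed in first, by the fingers, the others still up (value of joint rivet_a above 0.005 m and contact force between the fingers and unit above 0.5 N and value of joint each of rivet_b, rivet_c, rivet_d below 0.003 m), for 0.03 s.
2. then the rivet diagonally opposite it (value of joint rivet_b above 0.005 m and contact force between the fingers and unit above 0.5 N and value of joint each of rivet_c, rivet_d below 0.003 m), for 0.03 s.
3. then the other rivet on the connector side (value of joint rivet_c above 0.005 m and contact force between the fingers and unit above 0.5 N and value of joint rivet_d below 0.003 m), for 0.03 s.
4. then the last rivet (value of joint rivet_d above 0.005 m and contact force between the fingers and unit above 0.5 N), for 0.03 s.
At the end, for the whole second after the job is handed in: All four centre pins are home (no more than 2 mm proud of their flanges), the unit lies flat and still in its nest, and the bottle, perch ring, screwdriver and tray are within 10 mm of where they stood (value of joint each of rivet_a, rivet_b, rivet_c, rivet_d above 0.005 m and z of unit in the frame of nest below 0.017 m and horizontal distance between unit and nest below 0.006 m and angle between unit's own z axis and vertical below 0.03 rad and linear speed of unit below 0.01 m/s and distance of each of bottle, perch, screwdriver, tray from where it was at the start of the episode below 0.01 m); the robot touches nothing.
It fails at once if a rivet goes down out of its turn ((value of joint rivet_b above 0.003 m and value of joint rivet_a below 0.005 m) or (value of joint rivet_c above 0.003 m and value of joint rivet_b below 0.005 m) or (value of joint rivet_d above 0.003 m and value of joint rivet_c below 0.005 m)).
It fails at once if the unit or a rivet is pressed hard (more than 40 N) instead of lightly (contact force between the fingers and unit above 40 N).
It fails at once if the unit is lifted or tipped out of its nest (raised 5 mm or tilted 3 degrees) (z of unit in the frame of nest above 0.02 m or angle between unit's own z axis and vertical above 0.052 rad).
It fails at once if the bottle, perch ring, screwdriver or tray is disturbed (moved more than 10 mm) (distance of any of bottle, perch, screwdriver, tray from where it was at the start of the episode above 0.01 m).
It also fails if it takes over 51 s, if anything falls off the work surface, if the arm or the gripper's body presses on something with over 40 N, if the wrist force passes 120 N, or if a joint passes its speed limit or range.

## Working session

There is one attempt and no reset: what is moved stays moved. The work goes in short steps, Python scripts to look and compute and a tool call to move; the robot and the scene stay as the last step left them, time stands still between calls to the robot, and variables do not carry over. Pictures are saved under pics/ and viewed, at most 10 in all, crops included, and the job is handed in when it is done.

Besides the shell and the picture viewer there is one more tool, called by a JSON object that holds its "op" and its "data", one argument or row to a line. carry_out: Moves the arm, as the interface text tells. Its arguments: {"type":"object","properties":{"steps":{"type":"array","items":{"type":"array"}},"force":{"type":"number"}},"required":["steps"]}

```bash
mkdir -p pics; cat > h.py <<'E'
import numpy as np, cv2
from scipy.spatial.transform import Rotation as R
from workcell import env
def rot(q): return R.from_quat([q[1],q[2],q[3],q[0]])
def ray(c,u,v,z):
    o=np.array(c["origin"]); d=rot(c["orientation"]).apply([(u-c["cx"])/c["fx"],-(v-c["cy"])/c["fy"],-1.])
    return o+d*(z-o[2])/d[2]
def pts(c,D):
    v,u=np.mgrid[:D.shape[0],:D.shape[1]]
    P=np.stack([(u-c["cx"])/c["fx"]*D,-(v-c["cy"])/c["fy"]*D,-D],-1)
    return rot(c["orientation"]).apply(P.reshape(-1,3)).reshape(P.shape)+np.array(c["origin"])
E
python3 - <<'E'
from h import *
for n in ["scene","side"]:
    p,d=env.read_camera(n); cv2.imwrite(f"pics/{n}.png",p[:,:,::-1]); np.savez(f"{n}.npz",p=p,d=d)
    print(n,env.get_calibration(n))
print(env.get_state(),env.hold_point_z)
E
```

```text
scene {'fx': 419.7142784057023, 'fy': 419.7142784057023, 'cx': 317.8600075120038, 'cy': 200.30573807878406, 'origin': array([1.37452486, 0.01401722, 0.72686429]), 'orientation': array([0.62660939, 0.3073499 , 0.3205894 , 0.64040545])}
side {'fx': 394.4069054285446, 'fy': 394.4069054285446, 'cx': 318.2095701765177, 'cy': 200.05108623723723, 'origin': array([0.40218387, 0.7974471 , 0.53679852]), 'orientation': array([-0.06031725, -0.02620186,  0.5037577 ,  0.86133819])}
{'clock': 0.1, 'joint_pos': array([1.17142372e+00, 3.13947425e-01, 4.50760505e-02, 1.30358143e+00,
       1.08486848e-05, 1.43114765e+00]), 'qvel': array([ 0.00043051, -0.00220013,  0.00294851,  0.00054998, -0.00045758,
        0.00037746]), 'tau': array([ 3.21355728e-03, -4.81724417e+01,  2.99244636e+01,  1.27421474e-02,
       -4.55176155e-05,  8.01200599e-06]), 'tcp_pos': array([0.14752255, 0.5552832 , 0.23047868]), 'orientation': array([-2.25755611e-04,  1.29497232e-01,  9.91579437e-01, -7.96897651e-04]), 'wrist_force': array([ 0.2391948 , -0.10775283, -0.0543919 ]), 'ft_torque': array([ 0.00165939, -0.00505113,  0.00100666]), 'grip_force': 0.0, 'finger_gap': 0.08581229750923366} 0.0187
```

View pics/scene.png

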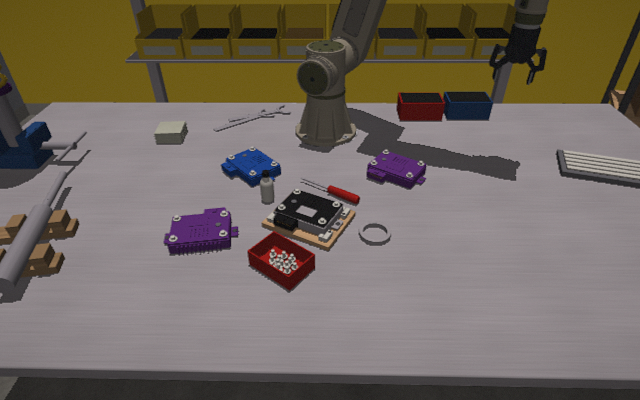

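View pics/side.png

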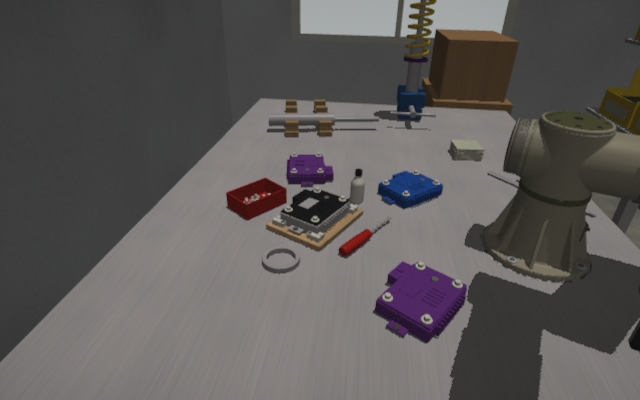

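The black-covered unit on plywood, at about (308,210) in scene and (315,208) in side, fits the description. The purple units at (200,230) and (397,167) and the blue one at (251,165) are look-alikes. I'll confirm this in an enlarged crop and locate the rivets.

```bash
python3 - <<'E'
from h import *
C={n:env.get_calibration(n) for n in("scene","side")}
out=[]
for n,(x0,y0,x1,y1) in {"scene":(255,170,365,252),"side":(260,178,370,250)}.items():
    p=np.load(n+".npz")["p"]; k=p[y0:y1,x0:x1]
    out.append(cv2.resize(k[:72,:,::-1],None,fx=7,fy=4*1.0,interpolation=cv2.INTER_CUBIC) if 0 else cv2.resize(k[:,:,::-1],(600,int(600/110*(y1-y0))//3*2),interpolation=cv2.INTER_CUBIC)[:300])
    m=((p.min(2)>150)&(p.max(2).astype(int)-p.min(2)<40)).astype(np.uint8)
    z=np.zeros_like(m); z[y0:y1,x0:x1]=m[y0:y1,x0:x1]
    N,l,s,c=cv2.connectedComponentsWithStats(z)
    for i in range(1,N):
        if 8<s[i,4]<400: print(n,s[i],c[i].round(1),ray(C[n],*c[i],0.057).round(4))
cv2.imwrite("pics/crop.png",np.vstack(out))
E
```

```text
scene [333 201   6   5  13] [335.7 202.8] [0.5048 0.0328 0.057 ]
scene [343 206   7   8  27] [345.9 209.6] [0.5329 0.0587 0.057 ]
scene [267 212   7   7  25] [270.6 215.5] [ 0.5595 -0.1317  0.057 ]
scene [318 218   8   6  17] [321.6 220.6] [ 0.5776 -0.0026  0.057 ]
scene [323 232   8   7  28] [326.4 235.1] [0.6308 0.0096 0.057 ]
scene [319 234   4   3  10] [320.5 235. ] [ 0.6306 -0.0043  0.057 ]
side [312 233   7   4  11] [315.1 234.7] [0.4925 0.1037 0.057 ]
```

View pics/crop.png

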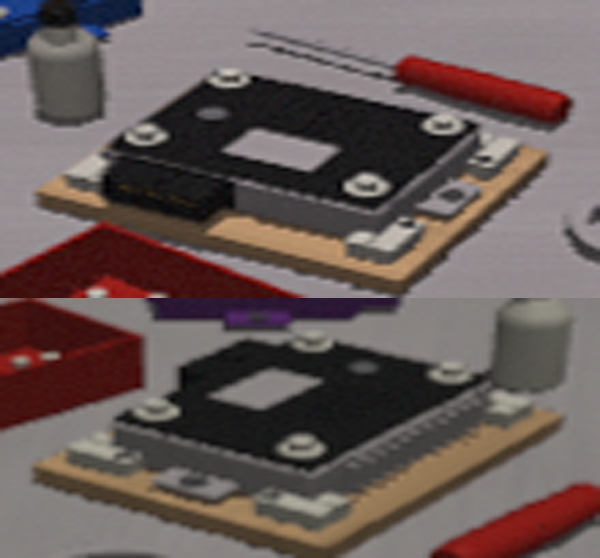

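Connector rivet A is at the bottle end in the scene crop, at about (282,207). D is at (297,191), C at (322,221) and B at (336,204). The grey and black finish with plywood nest confirms the unit.

```bash
cat >> h.py <<'E'
L=np.array([[-39,60],[39,-60],[-39,-60],[39,60]])/1000.
def fit(W):
    W=np.asarray(W)[:,:2]; a=L-L.mean(0); b=W-W.mean(0)
    t=np.arctan2((a[:,0]*b[:,1]-a[:,1]*b[:,0]).sum(),(a*b).sum()); c,s=np.cos(t),np.sin(t)
    M=np.array([[c,-s],[s,c]]); P=L@M.T+W.mean(0); return W.mean(0),t,P,np.linalg.norm(P-W,axis=1)
def move(tgt):  # shift in tool axes, cm
    s=env.get_state(); return (rot(s["orientation"]).inv().apply(np.array(tgt)-s["tcp_pos"])*100).round(2)
E
python3 - <<'E'
from h import *
C={n:env.get_calibration(n) for n in("scene","side")}
f=lambda n,x,y,y0:  (255+x/5.4545 if n=="scene" else 260+x/5.4545, y0)
S=[(281.6,206.9),(336.2,204.1),(322.3,220.9),(297.2,191.2)]
sc=392/72/3*2; sc=int(600/110*72)//3*2/72
T=[(260+x/5.4545,178+(y-298)/sc) for x,y in [(312,341),(301,446),(157,410),(450,373)]]
for n,U in(("scene",S),("side",T)):
    W=[ray(C[n],*u,0.055) for u in U]; print(n,np.round(W,4).tolist(),fit(W))
p,d=[np.load("scene.npz")[k] for k in"pd"]
P=pts(C["scene"],d)
for u,v in[(267,190),(267,178),(295,212),(375,233),(345,194),(312,185),(280,262)]: print(u,v,P[v,u].round(3))
s=env.get_state(); print(rot(s["orientation"]).as_matrix().round(3),env.get_calibration("wrist"))
E
```

```text
scene [[0.5216, -0.1075, 0.055], [0.5076, 0.0341, 0.055], [0.5762, -0.001, 0.055], [0.4519, -0.0715, 0.055]] (array([ 0.51430749, -0.036482  ]), np.float64(2.663494244832244), array([[ 0.52132897, -0.10769786],
       [ 0.507286  ,  0.03473386],
       [ 0.57653997, -0.00115329],
       [ 0.452075  , -0.07181071]]), array([0.00033061, 0.0006958 , 0.00037104, 0.00036035]))
side [[0.5157, -0.1038, 0.055], [0.5014, 0.0378, 0.055], [0.5698, 0.0034, 0.055], [0.4468, -0.067, 0.055]] (array([ 0.50841997, -0.03238231]), np.float64(2.6661991256187942), array([[ 0.51563406, -0.10357891],
       [ 0.50120588,  0.0388143 ],
       [ 0.57055667,  0.00311461],
       [ 0.44628327, -0.06787922]]), array([0.00023721, 0.00100393, 0.00083366, 0.00104974]))
267 190 [ 0.428 -0.158  0.041]
267 178 [ 0.42  -0.156  0.076]
295 212 [ 0.535 -0.072  0.049]
375 233 [ 0.554  0.136 -0.003]
345 194 [0.42  0.06  0.024]
312 185 [ 0.341 -0.036 -0.002]
280 262 [ 0.685 -0.098  0.02 ]
[[-0.966  0.257 -0.001]
 [ 0.257  0.966 -0.002]
 [ 0.    -0.002 -1.   ]] {'fx': 320.1670597167318, 'fy': 320.1670597167318, 'cx': 317.6542605786587, 'cy': 203.7403923125237, 'origin': array([0.07582161, 0.57548813, 0.37336234]), 'orientation': array([ 0.78383236, -0.11730654, -0.08943603,  0.60319749])}
```

{"op": "carry_out", "data": {
  "steps": [
    [[0, 0, 0], [-4, -3.8, 0.2], 255],
    [[0, 0, 0], [-8, -7.6, 0.5], 255],
    [[0, 0, 0], [-12, -11.4, 0.8], 255],
    [[0, 0, 0], [-16, -15.2, 1], 255],
    [[0, 0, 0], [-20, -19, 1.2], 255],
    [[0, 0, 0], [-24, -22.8, 1.5], 255],
    [[0, 0, 0], [-28, -26.6, 1.7], 255],
    [[0, 0, 0], [-32, -30.4, 2], 255]
  ],
  "force": 40
}}

```text
clock: 1.1
tcp_pos: [0.3794, 0.1781, 0.2112]
orientation: [0.0, 0.129, 0.992, 0.0]
wrist_force: [0.5, -0.1, -1.1]
finger_gap: -0.0001
grip_force: 0.0
```

{"op": "carry_out", "data": {
  "steps": [
    [[0, 0, 0], [-4, -3.8, 0.2], 255],
    [[0, 0, 0], [-8, -7.6, 0.5], 255],
    [[0, 0, 0], [-12, -11.4, 0.8], 255],
    [[0, 0, 0], [-15.5, -14.7, 1], 255],
    [[0, 0, 0], [-18.2, -17.3, 1], 255],
    [[0, 0, 0], [-18.2, -17.3, 1], 255],
    [[0, 0, 0], [-18.2, -17.3, 1], 255],
    [[0, 0, 0], [-18.2, -17.3, 1], 255]
  ]
}}

```text
clock: 2.1
tcp_pos: [0.5097, -0.0332, 0.2012]
orientation: [-0.0, 0.129, 0.992, 0.0]
wrist_force: [0.3, 0.2, 0.1]
finger_gap: -0.0003
grip_force: 0.0
```

```bash
python3 - <<'E'
from h import *
c=env.get_calibration("wrist"); s=env.get_state(); p,d=env.read_camera("wrist"); cv2.imwrite("pics/w1.png",p[:,:,::-1])
np.savez("w1.npz",p=p,d=d,o=c["origin"],q=c["orientation"])
print(s["tcp_pos"],s["orientation"],s["finger_gap"],s["joint_pos"],c["origin"])
m=((p.min(2)>140)&(p.max(2).astype(int)-p.min(2)<45)).astype(np.uint8)
N,l,st,cc=cv2.connectedComponentsWithStats(m); P=pts(c,d)
for i in range(1,N):
    if 30<st[i,4]<3000: print(st[i],cc[i].round(1),ray(c,*cc[i],0.055).round(4),np.median(P[l==i],0).round(3))
E
```

```text
[ 0.50965677 -0.03322715  0.2012239 ] [-3.11014489e-04  1.28909119e-01  9.91656352e-01  1.48221244e-04] -0.0003104810283570221 [-2.22527726e-01  2.01092761e-01 -1.76587372e-01  1.19376313e+00
  2.37228625e-04  3.60098950e-02] [ 0.43790755 -0.01339056  0.34413068]
[ 55  38  25  25 406] [67.5 49.5] [ 0.3422 -0.2009  0.055 ] [ 0.337 -0.21   0.038]
[231  96  47  39 803] [247.4 113. ] [ 0.4278 -0.0737  0.055 ] [ 0.426 -0.081  0.027]
[246 124  23  24 426] [256.8 135.5] [ 0.4482 -0.0718  0.055 ] [ 0.448 -0.072  0.052]
[391 132  27  39 562] [404.2 147. ] [0.4915 0.0528 0.055 ] [0.495 0.059 0.027]
[222 148  19  36 413] [230.9 165.2] [ 0.4675 -0.1027  0.055 ] [ 0.469 -0.112  0.024]
[391 159   6  14  53] [393.9 165.3] [0.5055 0.0408 0.055 ] [0.506 0.042 0.052]
[258 174  14  13 140] [264.9 180.2] [ 0.4887 -0.077   0.055 ] [ 0.489 -0.078  0.051]
[385 184  20  34 297] [394.6 200.2] [0.5382 0.0352 0.055 ] [0.547 0.041 0.024]
[288 197   5  12  31] [290.  203.3] [ 0.516  -0.0608  0.055 ] [ 0.518 -0.062  0.05 ]
[218 198  23  36 428] [226.5 217.2] [ 0.5139 -0.1234  0.055 ] [ 0.521 -0.134  0.027]
[233 206  22  21 343] [243.7 215.9] [ 0.5168 -0.107   0.055 ] [ 0.517 -0.107  0.053]
[106 247  19  18 254] [114.5 255.6] [ 0.5237 -0.2444  0.055 ] [ 0.528 -0.257  0.038]
[120 285  11  10  76] [125.4 289.6] [ 0.5619 -0.2503  0.055 ] [ 0.57  -0.266  0.036]
[147 305  18  17 220] [155.3 313.2] [ 0.596  -0.2318  0.055 ] [ 0.604 -0.243  0.038]
[313 334  11  10  69] [317.6 339. ] [ 0.6712 -0.0749  0.055 ] [ 0.702 -0.082  0.021]
[201 340  26  25 241] [213.7 351.8] [ 0.6584 -0.1895  0.055 ] [ 0.699 -0.221  0.   ]
[410 341  25  24 246] [421.8 351.9] [0.717  0.0315 0.055 ] [0.767 0.039 0.   ]
```

View pics/w1.png

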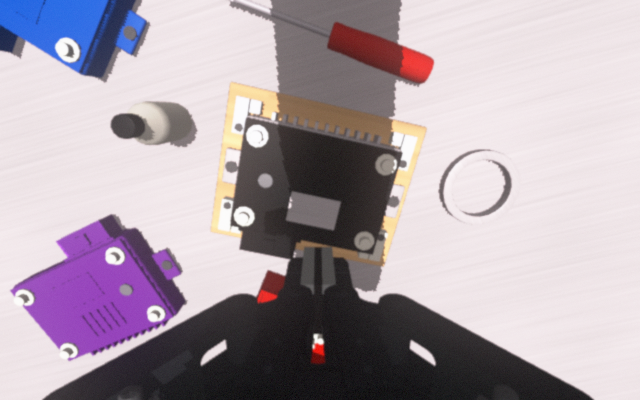

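The wrist view shows A at (244,216) with the connector just below it at (268,246), D at (257,135), B at (386,164) and C at (364,241).

```bash
python3 - <<'E'
from h import *
z=np.load("w1.npz"); c=env.get_calibration("wrist"); c.update(origin=z["o"],orientation=z["q"])
g=cv2.cvtColor(z["p"],cv2.COLOR_RGB2GRAY)
U=[]
for u,v in[(244,216),(386,164),(364,241),(257,135.5)]:
    x0,y0=int(u)-16,int(v)-16; k=g[y0:y0+33,x0:x0+33]
    cr=cv2.HoughCircles(cv2.resize(k,None,fx=4,fy=4,interpolation=cv2.INTER_CUBIC),cv2.HOUGH_GRADIENT,1,100,param1=100,param2=10,minRadius=38,maxRadius=58)
    r=cr[0,0]; U.append(((r[0]-1.5)/4+x0,(r[1]-1.5)/4+y0)); print(np.round(U[-1],1),r[2]/4)
W=[ray(c,*u,0.052) for u in U]; o=fit(W); print(np.round(W,4),o)
print("move to A z.08",move([*o[2][0],0.08]), "D",(o[2]))
E
```

```text
[243.8 215.5] 10.45
[386.  164.2] 10.75
[363.8 240.5] 9.65
[256.8 135.8] 11.15
[[ 0.5173 -0.1079  0.052 ]
 [ 0.5033  0.0345  0.052 ]
 [ 0.5723 -0.0016  0.052 ]
 [ 0.4485 -0.0724  0.052 ]] (array([ 0.51036143, -0.03685406]), np.float64(2.664842643450654), array([[ 0.51747894, -0.10806039],
       [ 0.50324392,  0.03435226],
       [ 0.57254622, -0.00144147],
       [ 0.44817664, -0.07226666]]), array([0.00027971, 0.00016794, 0.00023858, 0.00037493]))
move to A z.08 [-2.66 -7.04 12.13] D [[ 0.51747894 -0.10806039]
 [ 0.50324392  0.03435226]
 [ 0.57254622 -0.00144147]
 [ 0.44817664 -0.07226666]]
```

{"op": "carry_out", "data": {
  "steps": [
    [[0, 0, 0], [-1.3, -3.5, 3], 255],
    [[0, 0, 0], [-2.7, -7, 6], 255],
    [[0, 0, 0], [-2.7, -7, 9], 255],
    [[0, 0, 0], [-2.7, -7, 12], 255],
    [[0, 0, 0], [-2.7, -7, 13], 255],
    [[0, 0, 0], [-2.7, -7, 13.5], 255],
    [[0, 0, 0], [-2.7, -7, 13.5], 255],
    [[0, 0, 0], [-2.7, -7, 13.5], 255]
  ]
}}

```text
clock: 3.15
tcp_pos: [0.5193, -0.1089, 0.0674]
orientation: [0.001, 0.129, 0.992, -0.0]
wrist_force: [0.6, 1.0, 0.1]
finger_gap: 0.0002
grip_force: 0.0
```

```bash
python3 - <<'E'
from h import *
c=env.get_calibration("wrist"); s=env.get_state(); p,d=env.read_camera("wrist"); cv2.imwrite("pics/w2.png",p[100:400,170:470,::-1])
print(s["tcp_pos"],move([.5175,-.1080,.053]),s["wrist_force"])
E
```

```text
[ 0.51931912 -0.10891642  0.06741421] [0.19 0.05 1.43] [0.63649952 0.96553346 0.10100388]
```

View pics/w2.png

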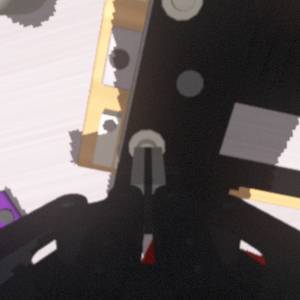

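The fingertips at crop (148,150) sit just over rivet A. Next I'll descend slowly and watch the force.

{"op": "carry_out", "data": {
  "steps": [
    [[0, 0, 0], [0.2, 0, 0.3], 255],
    [[0, 0, 0], [0.2, 0, 0.6], 255],
    [[0, 0, 0], [0.2, 0, 0.8], 255],
    [[0, 0, 0], [0.2, 0, 1.0], 255],
    [[0, 0, 0], [0.2, 0, 1.1], 255],
    [[0, 0, 0], [0.2, 0, 1.2], 255],
    [[0, 0, 0], [0.2, 0, 1.3], 255],
    [[0, 0, 0], [0.2, 0, 1.3], 255]
  ]
}}

```text
clock: 4.2
tcp_pos: [0.5165, -0.1082, 0.0531]
orientation: [-0.0, 0.13, 0.992, 0.0]
wrist_force: [-1.2, 0.1, 1.0]
finger_gap: -0.0002
grip_force: 0.6
```

{"op": "carry_out", "data": {
  "steps": [
    [[0, 0, 0], [0, 0, 0.03], 255],
    [[0, 0, 0], [0, 0, 0.03], 255],
    [[0, 0, 0], [0, 0, 0.06], 255],
    [[0, 0, 0], [0, 0, 0.06], 255],
    [[0, 0, 0], [0, 0, 0.09], 255],
    [[0, 0, 0], [0, 0, 0.09], 255],
    [[0, 0, 0], [0, 0, 0.09], 255],
    [[0, 0, 0], [0, 0, 0.09], 255]
  ]
}}

```text
clock: 5.2
tcp_pos: [0.5165, -0.1083, 0.0525]
orientation: [0.0, 0.13, 0.992, 0.0]
wrist_force: [-3.1, 1.2, 5.0]
finger_gap: 0.0003
grip_force: 2.6
```

{"op": "carry_out", "data": {
  "steps": [
    [[0, 0, 0], [0, 0, 0.03], 255],
    [[0, 0, 0], [0, 0, 0.03], 255],
    [[0, 0, 0], [0, 0, 0.06], 255],
    [[0, 0, 0], [0, 0, 0.06], 255],
    [[0, 0, 0], [0, 0, 0.06], 255],
    [[0, 0, 0], [0, 0, 0.06], 255],
    [[0, 0, 0], [0, 0, 0.06], 255],
    [[0, 0, 0], [0, 0, 0.06], 255]
  ]
}}

```text
clock: 6.2
tcp_pos: [0.5166, -0.1083, 0.0525]
orientation: [0.0, 0.13, 0.992, -0.0]
wrist_force: [-3.7, 2.8, 8.9]
finger_gap: -0.0002
grip_force: 4.7
```

Rivet A is on its firm stop: z stayed at 0.0525 while the force rose to 9 N. I'll lift and go to B.

{"op": "carry_out", "data": {
  "steps": [
    [[0, 0, 0], [0, 0, -1.5], 255],
    [[0, 0, 0], [0, 0, -3], 255],
    [[0, 0, 0], [1.7, 4.5, -3], 255],
    [[0, 0, 0], [3.4, 9, -3], 255],
    [[0, 0, 0], [5, 13.4, -3], 255],
    [[0, 0, 0], [5, 13.4, -3], 255],
    [[0, 0, 0], [5, 13.4, -2.5], 255],
    [[0, 0, 0], [5, 13.4, -2.5], 255]
  ]
}}

```text
clock: 7.2
tcp_pos: [0.5028, 0.0331, 0.0766]
orientation: [-0.0, 0.13, 0.991, -0.0]
wrist_force: [-0.6, -0.0, -1.0]
finger_gap: 0.0001
grip_force: 0.0
```

```bash
python3 - <<'E'
from h import *
s=env.get_state(); p,d=env.read_camera("wrist"); cv2.imwrite("pics/w3.png",p[60:400,100:500,::-1])
print(s["tcp_pos"],move([.5032,.0344,.0525]),s["wrist_force"])
E
```

```text
[0.50278574 0.03307581 0.07656769] [-0.01  0.15  2.41] [-0.62900381 -0.04604249 -0.96910424]
```

View pics/w3.png

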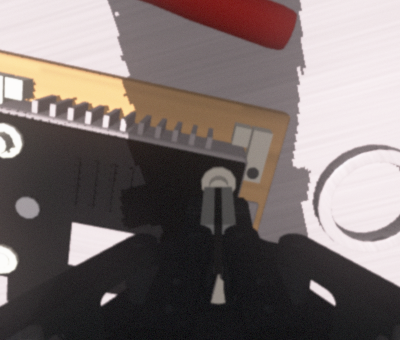

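The fingertips are over rivet B, at crop (218,185). Pressing.

{"op": "carry_out", "data": {
  "steps": [
    [[0, 0, 0], [0, 0.1, 0.8], 255],
    [[0, 0, 0], [0, 0.1, 1.4], 255],
    [[0, 0, 0], [0, 0.1, 1.7], 255],
    [[0, 0, 0], [0, 0.1, 2], 255],
    [[0, 0, 0], [0, 0.1, 2.2], 255],
    [[0, 0, 0], [0, 0.1, 2.35], 255],
    [[0, 0, 0], [0, 0.1, 2.45], 255],
    [[0, 0, 0], [0, 0.1, 2.5], 255]
  ]
}}

```text
clock: 8.25
tcp_pos: [0.5028, 0.035, 0.0524]
orientation: [0.0, 0.129, 0.992, -0.0]
wrist_force: [-4.4, -1.0, 12.2]
finger_gap: 0.0002
grip_force: 5.7
```

{"op": "carry_out", "data": {
  "steps": [
    [[0, 0, 0], [0, 0, 0.03], 255],
    [[0, 0, 0], [0, 0, 0.03], 255],
    [[0, 0, 0], [0, 0, 0.05], 255],
    [[0, 0, 0], [0, 0, 0.05], 255],
    [[0, 0, 0], [0, 0, 0.05], 255],
    [[0, 0, 0], [0, 0, 0.05], 255],
    [[0, 0, 0], [0, 0, 0.05], 255],
    [[0, 0, 0], [0, 0, 0.05], 255]
  ]
}}

```text
clock: 9.25
tcp_pos: [0.5028, 0.035, 0.0524]
orientation: [0.0, 0.129, 0.992, -0.0]
wrist_force: [-5.8, -1.1, 11.6]
finger_gap: -0.0002
grip_force: 6.1
```

B is home. Next is C.

{"op": "carry_out", "data": {
  "steps": [
    [[0, 0, 0], [0, 0, -1.5], 255],
    [[0, 0, 0], [0, 0, -3], 255],
    [[0, 0, 0], [-2.5, -0.6, -3], 255],
    [[0, 0, 0], [-5.2, -1.2, -3], 255],
    [[0, 0, 0], [-7.7, -1.7, -3], 255],
    [[0, 0, 0], [-7.7, -1.7, -3], 255],
    [[0, 0, 0], [-7.7, -1.7, -2.6], 255],
    [[0, 0, 0], [-7.7, -1.7, -2.6], 255]
  ]
}}

```text
clock: 10.25
tcp_pos: [0.5716, -0.0006, 0.0769]
orientation: [-0.001, 0.129, 0.992, 0.0]
wrist_force: [-0.7, -0.6, -0.7]
finger_gap: -0.0002
grip_force: 0.0
```

```bash
python3 - <<'E'
from h import *
s=env.get_state(); p,d=env.read_camera("wrist"); cv2.imwrite("pics/w4.png",p[60:400,100:500,::-1])
print(s["tcp_pos"],move([.5725,-.0014,.0525]),s["wrist_force"])
E
```

```text
[ 5.71622781e-01 -5.62398798e-04  7.69007560e-02] [-0.09 -0.06  2.46] [-0.69930179 -0.57394255 -0.68590893]
```

View pics/w4.png

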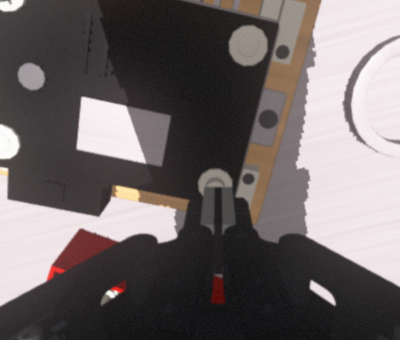

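The fingertips are over rivet C, at crop (216,185). B at (248,45) now looks flush.

{"op": "carry_out", "data": {
  "steps": [
    [[0, 0, 0], [-0.1, -0.05, 0.8], 255],
    [[0, 0, 0], [-0.1, -0.05, 1.4], 255],
    [[0, 0, 0], [-0.1, -0.05, 1.7], 255],
    [[0, 0, 0], [-0.1, -0.05, 2], 255],
    [[0, 0, 0], [-0.1, -0.05, 2.2], 255],
    [[0, 0, 0], [-0.1, -0.05, 2.35], 255],
    [[0, 0, 0], [-0.1, -0.05, 2.45], 255],
    [[0, 0, 0], [-0.1, -0.05, 2.55], 255]
  ]
}}

```text
clock: 11.3
tcp_pos: [0.5736, -0.0019, 0.0524]
orientation: [-0.0, 0.13, 0.992, 0.0]
wrist_force: [-5.7, 0.8, 12.3]
finger_gap: 0.0001
grip_force: 6.3
```

{"op": "carry_out", "data": {
  "steps": [
    [[0, 0, 0], [0, 0, 0.03], 255],
    [[0, 0, 0], [0, 0, 0.03], 255],
    [[0, 0, 0], [0, 0, 0.05], 255],
    [[0, 0, 0], [0, 0, 0.05], 255],
    [[0, 0, 0], [0, 0, 0.05], 255],
    [[0, 0, 0], [0, 0, 0.05], 255],
    [[0, 0, 0], [0, 0, 0.05], 255],
    [[0, 0, 0], [0, 0, 0.05], 255]
  ]
}}

```text
clock: 12.3
tcp_pos: [0.5736, -0.0019, 0.0524]
orientation: [0.0, 0.13, 0.992, 0.0]
wrist_force: [-6.8, 0.7, 11.4]
finger_gap: 0.0001
grip_force: 5.4
```

C is home. Next is D.

{"op": "carry_out", "data": {
  "steps": [
    [[0, 0, 0], [0, 0, -1.5], 255],
    [[0, 0, 0], [0, 0, -3], 255],
    [[0, 0, 0], [3.4, -3.3, -3], 255],
    [[0, 0, 0], [6.8, -6.6, -3], 255],
    [[0, 0, 0], [10.3, -10, -3], 255],
    [[0, 0, 0], [10.3, -10, -3], 255],
    [[0, 0, 0], [10.3, -10, -2.6], 255],
    [[0, 0, 0], [10.3, -10, -2.6], 255]
  ]
}}

```text
clock: 13.3
tcp_pos: [0.4498, -0.072, 0.0774]
orientation: [0.001, 0.129, 0.992, 0.0]
wrist_force: [0.9, 0.1, -0.1]
finger_gap: 0.0001
grip_force: 0.0
```

```bash
python3 - <<'E'
from h import *
s=env.get_state(); p,d=env.read_camera("wrist"); cv2.imwrite("pics/w5.png",p[60:400,100:500,::-1])
print(s["tcp_pos"],move([.4482,-.0723,.0525]),s["wrist_force"])
E
```

```text
[ 0.44976231 -0.07202108  0.07741947] [ 0.13 -0.07  2.49] [ 0.93228472  0.07866242 -0.07477444]
```

View pics/w5.png

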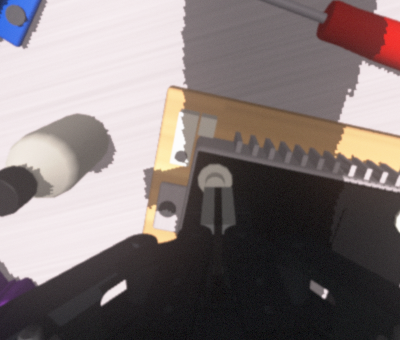

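The fingertips are over rivet D, at crop (216,185), and the bottle is clear.

{"op": "carry_out", "data": {
  "steps": [
    [[0, 0, 0], [0.1, -0.05, 0.8], 255],
    [[0, 0, 0], [0.1, -0.05, 1.4], 255],
    [[0, 0, 0], [0.1, -0.05, 1.7], 255],
    [[0, 0, 0], [0.1, -0.05, 2], 255],
    [[0, 0, 0], [0.1, -0.05, 2.2], 255],
    [[0, 0, 0], [0.1, -0.05, 2.35], 255],
    [[0, 0, 0], [0.1, -0.05, 2.45], 255],
    [[0, 0, 0], [0.1, -0.05, 2.55], 255]
  ]
}}

```text
clock: 14.35
tcp_pos: [0.4473, -0.0722, 0.0524]
orientation: [-0.0, 0.129, 0.992, 0.0]
wrist_force: [-5.1, 2.8, 17.0]
finger_gap: 0.0001
grip_force: 8.1
```

{"op": "carry_out", "data": {
  "steps": [
    [[0, 0, 0], [0, 0, 0.03], 255],
    [[0, 0, 0], [0, 0, 0.03], 255],
    [[0, 0, 0], [0, 0, 0.05], 255],
    [[0, 0, 0], [0, 0, 0.05], 255],
    [[0, 0, 0], [0, 0, 0.05], 255],
    [[0, 0, 0], [0, 0, 0.05], 255],
    [[0, 0, 0], [0, 0, 0.05], 255],
    [[0, 0, 0], [0, 0, 0.05], 255]
  ]
}}

```text
clock: 15.35
tcp_pos: [0.4473, -0.0722, 0.0524]
orientation: [0.0, 0.129, 0.992, 0.0]
wrist_force: [-5.9, 3.2, 14.2]
finger_gap: 0.0001
grip_force: 7.1
```

D is home. I'll lift well clear and check all four.

{"op": "carry_out", "data": {
  "steps": [
    [[0, 0, 0], [0, 0, -1.5], 255],
    [[0, 0, 0], [0, 0, -5], 255],
    [[0, 0, 0], [0, 0, -10], 255],
    [[0, 0, 0], [-2, 2, -14], 255],
    [[0, 0, 0], [-5, 5, -14], 255],
    [[0, 0, 0], [-5, 5, -14], 255],
    [[0, 0, 0], [-5, 5, -14], 255],
    [[0, 0, 0], [-5, 5, -14], 255]
  ]
}}

```text
clock: 16.35
tcp_pos: [0.5076, -0.0371, 0.1907]
orientation: [-0.001, 0.13, 0.992, 0.0]
wrist_force: [-0.1, -0.4, 0.3]
finger_gap: 0.0001
grip_force: 0.0
```

```bash
python3 - <<'E'
from h import *
c=env.get_calibration("wrist"); s=env.get_state(); p,d=env.read_camera("wrist"); P=pts(c,d)
print(s["tcp_pos"],s["wrist_force"])
cv2.imwrite("pics/w6.png",cv2.resize(p[40:300,190:490,::-1],None,fx=2,fy=2,interpolation=cv2.INTER_CUBIC))
for n,q in zip("abcd",[(.5175,-.1081),(.5032,.0344),(.5725,-.0014),(.4482,-.0723)]):
    r=np.hypot(P[...,0]-q[0],P[...,1]-q[1]); k=(d>0)&(P[...,2]<.07)
    print(n,"pin z",np.median(P[k&(r<.004)][:,2]).round(4),"flange",np.median(P[k&(r>.0065)&(r<.009)][:,2]).round(4))
E
```

```text
[ 0.50759118 -0.03714025  0.19073926] [-0.14566572 -0.36334621  0.26931176]
a pin z 0.0526 flange 0.0522
b pin z 0.0528 flange 0.0523
c pin z 0.0529 flange 0.0522
d pin z 0.0526 flange 0.0521
```

View pics/w6.png

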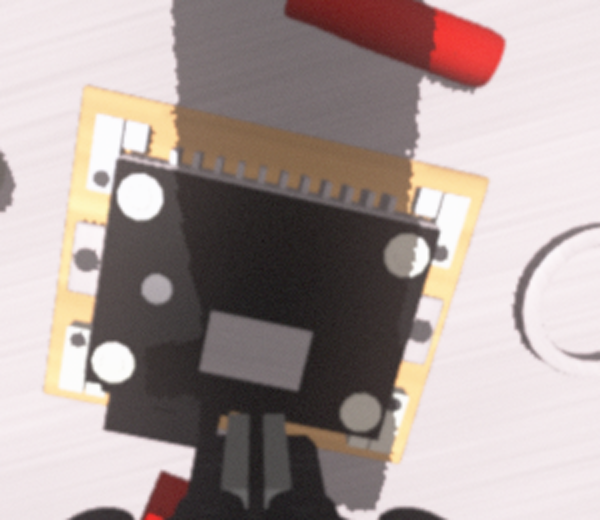

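All four pins are flush at about 0.5 mm proud, and the unit sits flat in its nest.

```bash
python3 -c "
from workcell import env
print(env.hand_in())"
```

```text
the job is handed in; nothing more can be done
None
```

I pressed all four rivets home in the order A, B, C, D with light force (at most about 18 N read at the wrist), and handed the job in with the unit flat in its nest and nothing around it touched; hand-in returned no verdict.

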